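Clamp the weld coupon with the cam lock

TASK

Clamp the loose steel coupon in the welding fixture: push the sliding jaw in until the coupon is held against the fence and the draw bolt's upright head stands inside the slot of the cam disc, then turn the disc clockwise by its upright stud about half a turn, so that its hook draws the bolt in tight, until the disc's lug is felt to bear against the stop post. Do not force the jaw or the stop, leave the disc turned up to the post and the coupon clamped, and leave the hammer, nozzle and copper bar where they lie.

Things in the scene. Friction and masses are not known exactly. Their poses are not given: they have to be found in the camera images.
- fixture: Fixed clamping fixture: base plate 130 x 260 x 12 mm (x, y, z). Origin: centre of its underside, on the table; z up. From -y to +y it carries the cam disc (axis at y -65 mm), the fence (90 mm wide, 12 thick, top at z 62 mm; clamping face at y +12 mm, set anew each time up to 1.5 mm either way), the coupon on two rails (tops at z 30 mm) and the sliding jaw.
- cam_axis (a point): Point on the disc's upright axis, 46 mm above the table (the disc's top face); axes as the fixture's. The disc's slot is a spiral hook: a bolt head up to 31 mm from the axis is caught after about 0.4 rad of turn and drawn in to 21 mm by 2.8 rad; a head farther out is not caught. Pushing at the stud takes up to about 16 N near 2.7 rad, under 12 N after 2.8; at the post it rises steeply.
- cam: Steel cam disc, radius 46 mm, 10 mm thick, 36 to 46 mm above the table; its hub is 4 mm higher. Origin on its axis at table height; its x axis points to stud and lug. This starts 0.25 rad anticlockwise to 0.15 rad clockwise of the fixture's +x. Turns clockwise seen from above, stays where left, and meets the stop post 2.94 to 3.34 rad clockwise of the fixture's +x.
- cam_stud (a point): Point on the centreline of the upright stud of the disc: a round steel pin of 14 mm diameter, 34 mm from the cam axis, rising from 46 to 90 mm above the table. The point is 75 mm above the table.
- cam_lug (a point): Centre of the end part of the lug, a 10 mm wide nose that sticks out of the disc below the stud, to 59 mm from the axis; the point is 52 mm from the axis, 41 mm above the table.
- stop: Stop post piece, fixed: its origin is on the cam axis at table height (not at the post). Its post is at point stop_post.
- stop_post (a point): Centre of the stop post at the lug's height (41 mm above the table): upright round pin, 10 mm diameter, top at 50 mm, 52 mm from the cam axis on the fixture's -x side; set differently each time. Lug and post touch when cam_lug and stop_post are 10 mm apart. It should not be pressed with more than about 20 N.
- jaw: Grey sliding jaw, 80 mm wide (x), 24 mm thick (y), top 70 mm above the table. Slides along the fixture's y, closing to -y against about 3 N of friction; stays where left. Origin at mid thickness, table height; starts at fixture y 86 to 100 mm, is near 74 mm when closed on the coupon. Its draw bolt, sprung in the jaw at 2.8 N/mm, runs under coupon and fence to the cam.
- jaw_back (a point): Middle of the jaw's flat back face (looks to the fixture's +y), 55 mm above the table: push here towards the fixture's -y. The base plate is free behind it (12 mm high, the rails 30 mm). A push of 8 to 15 N seats the coupon; over 30 N is forcing it.
- bolt_head (a point): Top centre of the draw bolt's head, an upright round pin of 10 mm diameter, top 50 mm above the table, on the fixture's centreline, 112 mm to -y of the jaw's origin while the bolt's spring is slack.
- coupon: Loose steel plate 70 x 50 x 12 mm (x, y, z), 0.33 kg, lying on the rails between fence and jaw with a few mm of play. Origin: centre of its underside, 30 mm above the table.
- hammer: Bystander: hammer with wooden handle, lying on the table beyond the fixture. Leave alone.
- nozzle: Bystander: brass torch nozzle, 24 mm across, 55 mm tall, standing on the table beyond the cam end of the fixture. Origin at the centre of its foot. Leave alone.
- bar: Bystander: flat copper backing bar 50 x 90 x 10 mm lying on the table on the robot's side of the fixture. Origin at the centre of its underside. Leave alone.

How it is judged (in metres and radians):
On the way, in this order (a step that is already met when the one before it is completed fails the run):
1. the jaw bears on the coupon and the bolt's head stands within 31 mm of the cam axis, the disc not yet turned (contact force between jaw and coupon above 1 N and y of bolt_head in the frame of cam_axis below 0.031 m and x of cam_stud in the frame of cam_axis above 0.03 m), for 0.05 s.
2. the lug bears on the stop post while the drawn bolt clamps the coupon (contact force between cam and stop above 1 N and contact force between jaw and coupon above 7 N), for 0.05 s.
At the end, for the whole second after the job is handed in: The disc is turned up to the stop post (lug and post centres under 14.5 mm apart; 10 mm is touching), the bolt's head is drawn to within 23.5 mm of the cam axis, the jaw presses on the coupon with more than 7 N, the coupon lies flat on its rails (within 3 mm and 0.05 rad), all at rest (distance between cam_lug and stop_post below 0.0145 m and contact force between jaw and coupon above 7 N and y of bolt_head in the frame of cam_axis below 0.0235 m and angle between coupon's own z axis and vertical below 0.05 rad and z of coupon in the frame of fixture below 0.033 m and angular speed of cam below 0.1 rad/s and linear speed of coupon below 0.02 m/s).
It fails at once if the jaw is forced against the coupon (over 35 N) (contact force between jaw and coupon above 35 N).
It fails at once if the lug is forced against the stop post (over 22 N) (contact force between cam and stop above 22 N).
It fails at once if the hammer is knocked out of its place (over 20 mm) (distance of hammer from where it was at the start of the episode above 0.02 m).
It fails at once if the nozzle is knocked out of its place (over 20 mm) (distance of nozzle from where it was at the start of the episode above 0.02 m).
It fails at once if the bar is knocked out of its place (over 20 mm) (distance of bar from where it was at the start of the episode above 0.02 m).
It also fails if it takes over 72 s, if anything falls off the work surface, if the arm or the gripper's body presses on something with over 40 N, if the wrist force passes 120 N, or if a joint passes its speed limit or range.

ROBOT

A 6-joint arm with a two-finger parallel gripper is mounted at the origin on the work surface. World frame = base frame: x ahead of the robot, y to its left, z up, the work surface at z = 0. Lengths are in mm, angles in rad, forces in N, time in s.
With the tool pointing down it reaches from about 375 to 925 mm from the base axis. Payload 5.7 kg.
Tool frame: the origin (TCP) lies midway between the tips of the shut fingers; the grasp point (between the pads) lies ctrl.grasp_offset behind it (ctrl.grasp_offset is the distance from the TCP to the grasp point, in mm); z points along the fingers, y is the line along which they close (so a half turn about z gives the same grasp; the last joint's range is limited). The gripper opens to 88 mm and grips with 3 to 60 N. Pads are 20 mm wide; open, the fingers measure 115 mm over their backs; the gripper's body (75 mm by 178 mm) begins 61 mm behind the grasp point.
Start: joints at [-1.356, 0.359, 1.51, -0, 1.272, -0.115], TCP at [194.296, -567.636, 222.623] pointing down, gripper open.
Joint ranges: [-2.97, 2.97], [-1.01, 2.36], [0.21, 2.38], [-0.96, 4.11], [0.2, 2.71], [-2.98, 2.98]. Speed limits (rad/s): [2.39, 2.39, 3.14, 3.14, 3.14, 3.14].

INTERFACE

Orientations are given as a 3x3 rotation matrix whose columns are the frame's x, y, z axes.
In Python, from plant import ctrl, cams gives the robot as it stands.
- The arm moves only by the shell command python3 -m jog 'ROWS' [FORCE]. ROWS is a JSON object of lists of equal length, an entry for each row: "jaw": the opening, from 0 (shut) to 1 (fully open); "xyz": the shift along the tool's x, y, z in units of 25 mm (1.0 is 25 mm), a list of three; "turn": the turn about the tool's z in rad. In form: {"jaw": [jaw, ...], "xyz": [[dx, dy, dz], ...], "turn": [turn, ...]}. A call has 1 to 20 rows; each row shifts and turns the commanded pose from where the row before left it, along the tool's axes as they then stand; what a row does not reach is not made up. A row lasts 1/12 s, in which the tool goes at most 41.7 mm and 7.16 degrees, less where a joint would pass 70% of its speed; a pose out of reach is approached as far as the arm can. A call is refused whole if a number of a shift passes 1 or a number of a turn 0.125, either way. A call with a gripper value outside its range is refused whole. The fingers move at their own pace and stop on an object; FORCE is the grip in N (left out, the last holds). Time passes only in rows, so rows that do not move let the fingers close. It gives the time, the measured TCP pose, the force, the opening and the grip force at its end, in the units of the state.
- ctrl.read_state(): the state, without advancing time (a new reading comes with each control period).
- cams.snapshot(name): name is "scene" or "top" or "wrist"; returns the picture (420x560x3 uint8, blue, green, red); there is no depth.
- cams.get_calibration(name): a dict with "fx", "fy", "cx", "cy" (pixels), "cam_to_world" (4x4, takes a point from camera to world coordinates); the wrist camera has in their place "hand_eye" (4x4, takes a point from camera to tool coordinates, whose origin is the TCP and whose axes are the flange's). Camera axes: x right, y up, looking along -z (the intrinsics and any distortion apply to the point x, -y, -z); pixel columns grow to the right and rows downward; lengths in mm; the calibration is good to about 2 mm. A picture is of the moment at which its call begins: read the wrist's pose just before it. get_calibration takes no time and is no camera call.
- ctrl.hand_in(): hands the job in; it is judged then, once.
The state is a dict: "time": time; "joints": joint angles; "dq": joint speeds; "joint_efforts": joint torques, N m; "eef_pos": TCP position; "tool_rot": TCP orientation; "wrist_force": force on the tool from outside, world axes, zero at the start; "torque": the same for the moment, N m; "grip_width": opening from 0.0 (shut) to 1.0 (fully open); "gripper_force": force on a finger pad.
Only numpy, scipy, OpenCV 4.12 (cv2) and the standard library are available. Lean on these libraries where they do the work, as an engineer would, in place of code of your own. Each camera call takes 0.05 s, during which the arm holds its last target. There are 200 camera calls.

## Working session

There is one attempt and no reset: what is moved stays moved. The work goes in short steps, Python scripts to look and compute and a shell command to move; the robot and the scene stay as the last step left them, time stands still between calls to the robot, and variables do not carry over. Pictures are saved under pics/ and viewed, at most 10 in all, crops included, and the job is handed in when it is done.

```bash
ls; mkdir -p pics; python3 - <<'E'
from plant import ctrl,cams
import cv2,json
s=ctrl.read_state();print(s)
print(ctrl.grasp_offset)
for n in("scene","top"):
    cv2.imwrite(f"pics/{n}0.png",cams.snapshot(n));print(n,cams.get_calibration(n))
print(cams.get_calibration("wrist"))
E
```

```text
pics
{'time': 0.0, 'joints': array([-1.35609822e+00,  3.59483712e-01,  1.51143166e+00, -1.78579322e-05,
        1.27249507e+00, -1.15082376e-01]), 'dq': array([-0.00085066, -0.00013428, -0.00012778, -0.00045657, -0.00138116,
        0.00085118]), 'joint_efforts': array([-8.58441454e-04, -5.15368223e+01, -2.70724761e+01,  6.74208649e-02,
        3.48810561e-02, -1.51366626e-04]), 'eef_pos': array([ 194.14929845, -566.98842924,  221.82256879]), 'tool_rot': array([[ 9.46111789e-01,  3.23839961e-01, -4.03961104e-04],
       [ 3.23840156e-01, -9.46110148e-01,  1.77241401e-03],
       [ 1.91786784e-04, -1.80772062e-03, -9.99998348e-01]]), 'wrist_force': array([-0.37898158, -0.29152878,  0.0086278 ]), 'torque': array([ 0.03277655,  0.00268178, -0.00999534]), 'gripper_force': 0.0, 'grip_width': 0.9975964863245017}
18.700000000000003
scene {'fx': 460.8281333849734, 'fy': 460.8281333849734, 'cx': 279.60553777294234, 'cy': 213.97641842944165, 'cam_to_world': array([[-7.60425122e-01, -4.09415678e-01,  5.04115499e-01,
         9.14852647e+02],
       [ 6.49053682e-01, -4.52850489e-01,  6.11273877
[... 428 characters left out ...]
67794e-01, -2.18010941e-02,  1.37482396e-02,
         2.80455971e+01],
       [ 1.14904915e-02,  1.00501575e-01,  9.94870545e-01,
         7.46551962e+02],
       [ 0.00000000e+00,  0.00000000e+00,  0.00000000e+00,
         1.00000000e+00]])}
{'fx': 341.39195922322796, 'fy': 341.39195922322796, 'cx': 282.9265715523745, 'cy': 206.09312975769316, 'hand_eye': array([[ 1.62429326e-03,  9.62775257e-01,  2.70298289e-01,
         7.40164438e+01],
       [ 9.99998664e-01, -1.51411601e-03, -6.16125442e-04,
        -2.92410039e-01],
       [-1.83927363e-04,  2.70298929e-01, -9.62776431e-01,
        -1.62979635e+02],
       [ 0.00000000e+00,  0.00000000e+00,  0.00000000e+00,
         1.00000000e+00]])}
```

View pics/top0.png

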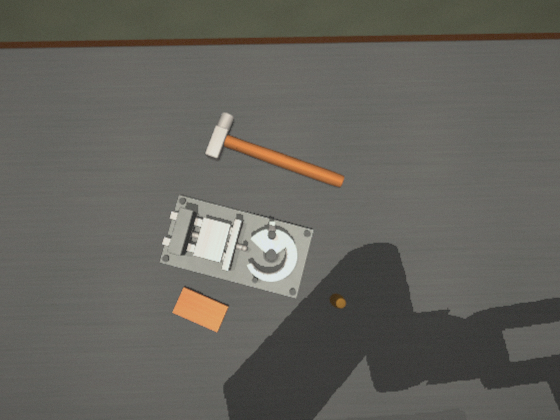

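View pics/scene0.png

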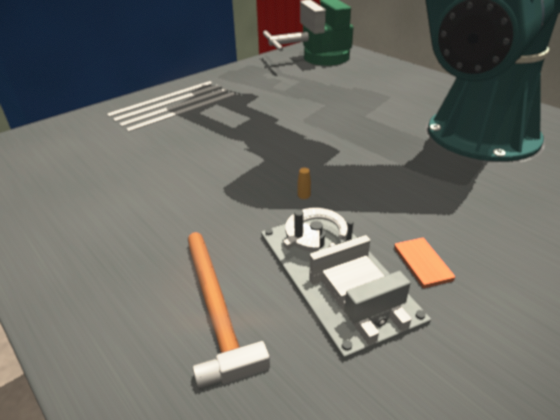

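The top view shows the jaw at about (183,232), the coupon at (212,240), the fence at (232,245), the cam at (271,256) and the stud at (271,234). The nozzle is at (340,302) and the bar at (200,309). The scene view shows the stud at (298,224) and the jaw at (378,295). Next I'll enlarge both.

```bash
python3 - <<'E'
import cv2
a=cv2.imread("pics/top0.png")[190:305,150:320];cv2.imwrite("pics/topc.png",cv2.resize(a,None,fx=4.5,fy=4.5,interpolation=cv2.INTER_CUBIC))
a=cv2.imread("pics/scene0.png")[195:360,250:440];cv2.imwrite("pics/scenec.png",cv2.resize(a,None,fx=3.6,fy=3.6,interpolation=cv2.INTER_CUBIC))
E
```

```text
(no output)
```

View pics/topc.png

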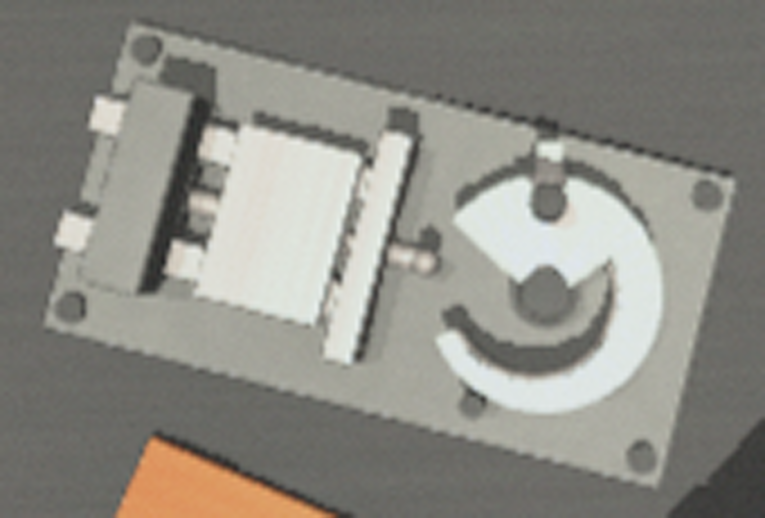

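View pics/scenec.png

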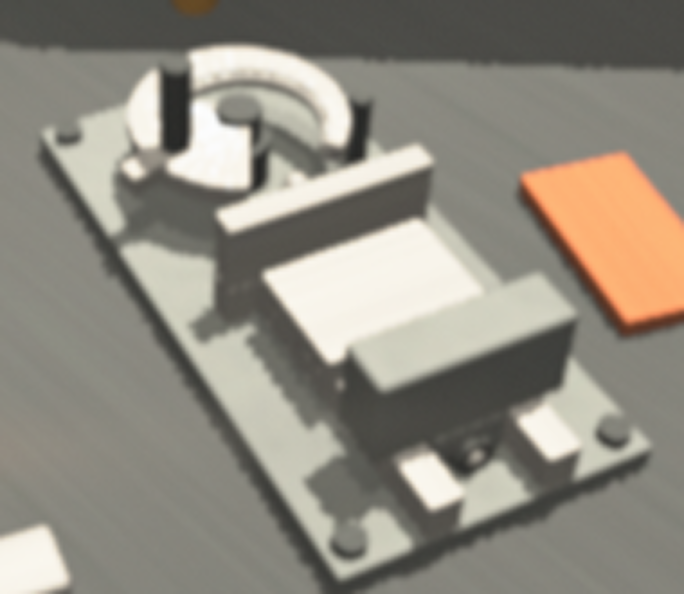

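The stud top, hub, post top, jaw top and plate corners show in both enlargements. I'll triangulate them and fit the fixture frame.

```bash
cat > h.py <<'E'
import numpy as np
from plant import ctrl,cams
def ray(cal,uv,T=None):
    T=cal["cam_to_world"] if T is None else T
    d=T[:3,:3]@np.array([(uv[0]-cal["cx"])/cal["fx"],-(uv[1]-cal["cy"])/cal["fy"],-1]);return T[:3,3],d/np.linalg.norm(d)
def tri(rays):
    A=sum(np.eye(3)-np.outer(d,d) for o,d in rays);b=sum((np.eye(3)-np.outer(d,d))@o for o,d in rays)
    p=np.linalg.solve(A,b);return p,max(np.linalg.norm((np.eye(3)-np.outer(d,d))@(p-o)) for o,d in rays)
def atz(r,z): o,d=r;return o+d*(z-o[2])/d[2]
E
python3 - <<'E'
from h import *
ct,cs=cams.get_calibration("top"),cams.get_calibration("scene")
t=lambda x,y:ray(ct,((x+.5)/4.5-.5+150,(y+.5)/4.5-.5+190))
s=lambda x,y:ray(cs,((x+.5)/3.6-.5+250,(y+.5)/3.6-.5+195))
P={"stud90":(t(549,203),s(175,66),90),"hub50":(t(545,293),s(238,108),50),"post50":(t(474,402),s(362,100),50),
"jawb+x":(t(138,80),s(385,390),70),"jawb-x":(t(82,278),s(577,315),70),
"c++":(t(133,22),s(340,570),12),"c-+":(t(45,325),s(648,445),12),"c+-":(t(735,175),s(42,133),12),}
for k,(a,b,z) in P.items():
    p,e=tri([a,b]);print(k,p.round(1),round(e,1),"top@z",atz(a,z).round(1)[:2],"scene@z",atz(b,z).round(1)[:2])
print(atz(t(660,487),12))
A={k:(atz(v[0],v[2])+atz(v[1],v[2]))[:2]/2 for k,v in P.items()}
A["c--"]=atz(t(660,487),12)[:2]
c=(A["c++"]+A["c--"]+A["c+-"]+A["c-+"])/4
yv=A["c++"]+A["c-+"]-A["c+-"]-A["c--"];print("centre",c,"len",np.linalg.norm(yv)/2)
th=np.arctan2(-yv[0],yv[1]);R=np.array([[np.cos(th),-np.sin(th)],[np.sin(th),np.cos(th)]])
print("yaw",th,"cam pred",c+R@[0,-65])
for k,v in A.items():print(k,(R.T@(v-c)).round(1))
h=A["hub50"];d=R.T@(A["stud90"]-h);print("stud",np.linalg.norm(d),np.arctan2(d[1],d[0]));d=R.T@(A["post50"]-h);print("post",np.linalg.norm(d),np.arctan2(d[1],d[0]))
E
```

```text
stud90 [564.2  23.1  85.6] 0.5 top@z [563.6  23.4] scene@z [568.4  26.9]
hub50 [530.7  25.3  47.6] 0.3 top@z [530.5  25.5] scene@z [533.1  27.2]
post50 [488.5  54.6  46.6] 0.9 top@z [489.3  53.9] scene@z [491.1  57.9]
jawb+x [615.  179.8  67.2] 0.4 top@z [615.  178.9] scene@z [616.7 181.6]
jawb-x [540.3 200.7  66.9] 0.0 top@z [540.3 199.9] scene@z [543.1 202.3]
c++ [645.9 193.8  13.3] 0.2 top@z [646.2 193.9] scene@z [645.1 193.3]
c-+ [522.5 229.5  10.5] 0.7 top@z [522.1 229.6] scene@z [524.3 229.6]
c+- [576.3 -53.7  10.7] 1.1 top@z [577.  -54.3] scene@z [576.6 -51.5]
[450.95587247 -19.58596976  12.        ]
centre [549.1522992   87.68738136] len 257.6971578728077
yaw -0.27722988937437426 cam pred [531.36229568  25.16925779]
stud90 [ 33.3 -55.5]
hub50 [  0.1 -63.8]
post50 [-48.  -46.7]
jawb+x [ 38.8 107.3]
jawb-x [-38.2 107. ]
c++ [ 63.8 128.3]
c-+ [-63.8 129.4]
c+- [  65.1 -127.6]
c-- [ -65.1 -130.1]
stud 34.21015820467993 0.24363852375790832
post 51.02440300710918 2.8015273658512805
```

The measurements fit the given sizes: plate 258 mm long, stud radius 34 mm, post radius 51 mm. Fixture yaw is -0.277, the stud is at +0.244 rad, and the post is about 3.48 rad clockwise, so contact should come at about 3.29. The jaw back is at y ≈ 107. I'll move behind the jaw with tool x along fixture +y and the fingers shut.

```bash
python3 -m jog '{"jaw":[0,0,0,0,0,0,0,0,0,0,0,0,0,0,0,0,0,0,0,0],"xyz":[[0,0,0],[0,0,0],[0,0,0],[0,0,0],[0,0,0],[0,0,0],[0,0,0],[0,0,0],[1,0.2,0],[1,0.2,0],[1,0.2,0],[1,0.2,0],[1,0.2,0],[1,0.2,0],[1,0.2,0],[1,0.2,0],[1,0.2,0],[1,0.2,0],[1,0.2,0],[1,0.2,0]],"turn":[-0.12,-0.12,-0.12,-0.12,-0.12,-0.12,-0.12,-0.12,0,0,0,0,0,0,0,0,0,0,0,0]}' 20
python3 -m jog '{"jaw":[0,0,0,0,0,0,0,0,0,0,0,0,0,0,0,0,0,0,0,0],"xyz":[[1,0.2,0],[1,0.2,0],[1,0.2,0],[1,0.2,0],[1,0.2,0],[1,0.2,0],[1,0.2,0],[1,0.2,0],[1,0.2,0],[1,0.2,0],[1,0.2,0],[1,0.2,0],[1,0.2,0],[1,0.2,0],[1,0.2,0],[1,0.2,0],[1,0.2,0],[1,0.2,0],[1,0.2,0],[1,0.2,0]],"turn":[0,0,0,0,0,0,0,0,0,0,0,0,0,0,0,0,0,0,0,0]}'
cat >> h.py <<'E'
C=np.array([549.15,87.7]);TH=-0.277;R=np.array([[np.cos(TH),-np.sin(TH)],[np.sin(TH),np.cos(TH)]])
def rep():
    s=ctrl.read_state();p=s["eef_pos"];r=s["tool_rot"]
    f=R.T@(p[:2]-C);w=R.T@s["wrist_force"][:2]
    print("t",round(s["time"],2),"fix",f.round(1),"z",p[2].round(1),"theta",round(np.arctan2(r[1,0],r[0,0]),3),"F fix",w.round(1),s["wrist_force"][2].round(1),"grip",round(s["grip_width"],3),round(s["gripper_force"],1),"j",s["joints"].round(2))
    return s
E
python3 -c "from h import *;rep()"
```

```text
time: 1.77
eef_pos: [335.3, -294.6, 222.4]
tool_rot: [[0.278, 0.961, -0.0], [0.961, -0.278, 0.001], [0.0, -0.001, -1.0]]
wrist_force: [-0.2, 0.5, 0.2]
grip_width: 0.008
gripper_force: 0.0
time: 3.43
eef_pos: [569.9, 157.8, 222.2]
tool_rot: [[0.277, 0.961, -0.001], [0.961, -0.277, -0.0], [-0.0, -0.001, -1.0]]
wrist_force: [0.5, 0.1, 0.4]
grip_width: 0.006
gripper_force: 0.0
t 3.43 fix [ 0.8 73.2] z 222.2 theta 1.29 F fix [0.4 0.2] 0.4 grip 0.006 0.0 j [0.15 0.35 1.53 0.   1.27 0.43]
```

```bash
python3 -m jog '{"jaw":[0,0,0,0,0,0,0,0,0,0,0,0],"xyz":[[1,0,0],[0.8,0,0],[0.5,0,0],[0,0,0],[0,0,1],[0,0,1],[0,0,1],[0,0,1],[0,0,1],[0,0,1],[0,0,0.8],[0,0,0]],"turn":[0,0,0,0,0,0,0,0,0,0,0,0]}'
python3 - <<'E'
from h import *
import cv2
rep();cv2.imwrite("pics/t1.png",cv2.resize(cams.snapshot("top")[180:315,140:320],None,fx=4.4,fy=4.4,interpolation=cv2.INTER_CUBIC))
E
```

```text
time: 4.43
eef_pos: [582.0, 209.7, 48.7]
tool_rot: [[0.278, 0.961, -0.008], [0.961, -0.278, -0.002], [-0.004, -0.007, -1.0]]
wrist_force: [-0.5, 0.3, -0.4]
grip_width: 0.008
gripper_force: 0.0
t 4.43 fix [ -1.7 126.3] z 48.7 theta 1.289 F fix [-0.6  0.2] -0.4 grip 0.008 0.0 j [ 0.23  0.58  1.62 -0.    0.94  0.52]
```

View pics/t1.png

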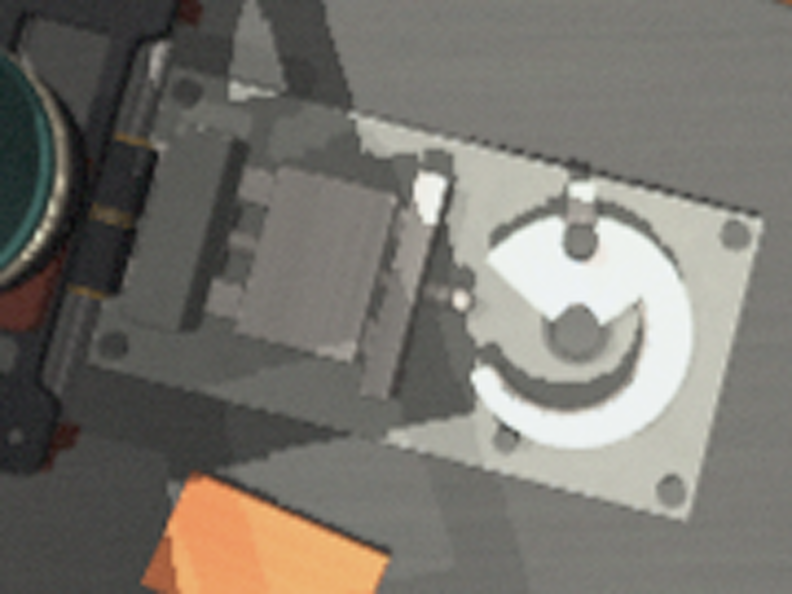

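The fingers are behind the jaw and clear of it, with the shut fingers at about (100,210) and the bolt head at (460,297). I'll push slowly, checking force.

```bash
python3 -m jog '{"jaw":[0,0,0,0,0,0,0,0,0,0,0,0],"xyz":[[-0.1,0,0],[-0.1,0,0],[-0.1,0,0],[-0.06,0,0],[-0.06,0,0],[-0.06,0,0],[-0.06,0,0],[-0.06,0,0],[-0.06,0,0],[-0.06,0,0],[0,0,0],[0,0,0]],"turn":[0,0,0,0,0,0,0,0,0,0,0,0]}' >/dev/null; python3 -c "from h import *;rep()"
python3 -m jog '{"jaw":[0,0,0,0,0,0],"xyz":[[-0.06,0,0],[-0.06,0,0],[-0.06,0,0],[-0.06,0,0],[0,0,0],[0,0,0]],"turn":[0,0,0,0,0,0]}'>/dev/null; python3 -c "from h import *;rep()"
```

```text
t 5.48 fix [  1.4 111.4] z 52.7 theta 1.29 F fix [1.4 2.6] 1.1 grip 0.005 1.3 j [ 0.21  0.57  1.64 -0.    0.93  0.49]
t 5.98 fix [  1. 105.] z 52.5 theta 1.29 F fix [0.4 1.8] 1.1 grip 0.007 1.0 j [ 0.2   0.56  1.65 -0.    0.93  0.48]
```

```bash
python3 -m jog '{"jaw":[0,0,0,0,0,0],"xyz":[[-0.06,0,0],[-0.06,0,0],[-0.06,0,0],[-0.06,0,0],[0,0,0],[0,0,0]],"turn":[0,0,0,0,0,0]}'>/dev/null; python3 -c "from h import *;rep()"
for i in 1 2; do python3 -m jog '{"jaw":[0,0,0,0],"xyz":[[-0.03,0,0],[-0.03,0,0],[0,0,0],[0,0,0]],"turn":[0,0,0,0]}'>/dev/null; python3 -c "from h import *;rep()"; done
```

```text
t 6.48 fix [ 1.  99.2] z 52.5 theta 1.29 F fix [0.6 3.7] -0.7 grip 0.005 1.7 j [ 0.19  0.56  1.66 -0.    0.92  0.47]
t 6.82 fix [ 1.  97.8] z 52.6 theta 1.29 F fix [1.1 4.2] -1.5 grip 0.004 1.9 j [0.19 0.56 1.66 0.   0.92 0.47]
t 7.15 fix [ 1.  97.3] z 52.6 theta 1.289 F fix [0.3 8.1] -3.6 grip 0.005 3.7 j [0.19 0.56 1.66 0.   0.92 0.47]
```

```bash
python3 -m jog '{"jaw":[0,0,0,0],"xyz":[[-0.02,0,0],[-0.02,0,0],[0,0,0],[0,0,0]],"turn":[0,0,0,0]}'>/dev/null; python3 -c "from h import *;rep()"
```

```text
t 7.48 fix [ 1.  97.3] z 52.6 theta 1.289 F fix [-0.3 10.3] -4.3 grip 0.01 5.4 j [0.19 0.56 1.66 0.   0.92 0.47]
```

```bash
python3 -m jog '{"jaw":[0,0,0,0],"xyz":[[-0.03,0,0],[-0.02,0,0],[0,0,0],[0,0,0]],"turn":[0,0,0,0]}'>/dev/null; python3 - <<'E'
from h import *
import cv2
rep();cv2.imwrite("pics/t2.png",cv2.resize(cams.snapshot("top")[180:315,140:320],None,fx=4.4,fy=4.4,interpolation=cv2.INTER_CUBIC))
E
```

```text
t 7.82 fix [ 1.  97.2] z 52.6 theta 1.289 F fix [-1.1 15.3] -6.2 grip 0.005 7.6 j [0.19 0.56 1.67 0.01 0.92 0.47]
```

View pics/t2.png

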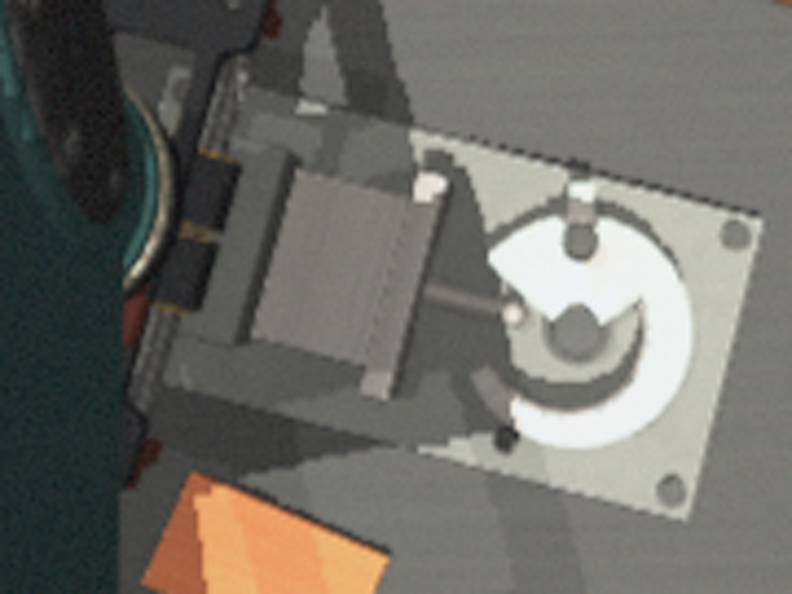

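The coupon is seated at 15 N. The bolt head is at (512,312) and the hub at (577,330), about 28 mm apart, inside the hook's reach. I'll back off, rise and move above the stud.

```bash
python3 -m jog '{"jaw":[0,0,0,0,0,0,0,0,0,0,0,0,0,0,0,0],"xyz":[[0.2,0,0],[0.5,0,0],[0.3,0,0],[0,0,-1],[0,0,-1],[0,0,-1],[0,0,-1],[0,0,-1],[-1,0.2,0],[-1,0.2,0],[-1,0.2,0],[-1,0.2,0],[-1,0.2,0],[-1,0.2,0],[-1,0.1,0],[0,0,0]],"turn":[0,0,0,0,0,0,0,0,0,0,0,0,0,0,0,0]}'>/dev/null; python3 -c "from h import *;rep()"
python3 -m jog '{"jaw":[0.4,0.4,0.4,0.4,0.4,0.4,0.4,0.4,0.4,0.4,0.4,0.4,0.4,0.4,0.4,0.4,0.4],"xyz":[[0,0,0],[0,0,0],[0,0,0],[0,0,0],[0,0,0],[0,0,0],[0,0,0],[0,0,0],[0,0,0],[0,0,0],[0,0,0],[0,0,0],[0,0,0],[0,0,0],[0,0,0],[0,0,0],[0,0,0]],"turn":[-0.12,-0.12,-0.12,-0.12,-0.12,-0.12,-0.12,-0.12,-0.12,-0.12,-0.12,-0.12,-0.12,-0.12,-0.12,0,0]}'>/dev/null
python3 - <<'E'
from h import *
import cv2,pickle
s=rep();im=cams.snapshot("wrist");pickle.dump(s,open("w1.pkl","wb"));cv2.imwrite("pics/w1.png",im)
E
```

```text
t 9.2 fix [ 33.3 -59.8] z 177.7 theta 1.287 F fix [-0.4 -0.4] 0.5 grip 0.006 0.0 j [-0.08  0.35  1.64 -0.    1.15  0.2 ]
t 10.62 fix [ 32.9 -55.4] z 177.7 theta 3.087 F fix [ 0.9 -0.2] -0.3 grip 0.402 0.0 j [-0.08  0.36  1.64 -0.    1.15 -1.59]
```

View pics/w1.png

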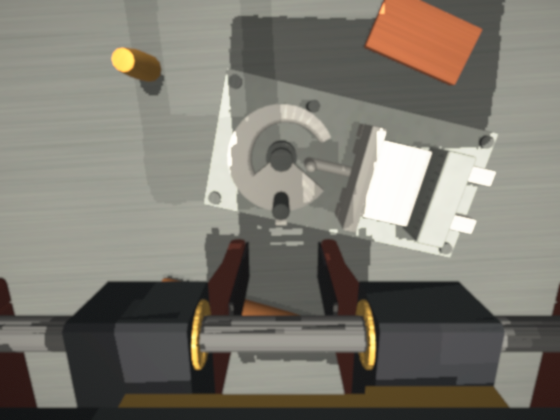

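Wrist view: hub at about (281,153), stud top at (281,199), post top at (313,105), bolt head at (309,163). The stud lies nearly in the fingers' plane of symmetry (column ~283). I'll compute positions at the known heights and check against triangulation with the top and scene views.

```bash
python3 - <<'E'
from h import *
import pickle
s=pickle.load(open("w1.pkl","rb"));c=cams.get_calibration("wrist")
T=np.eye(4);T[:3,:3]=s["tool_rot"];T[:3,3]=s["eef_pos"];T=T@c["hand_eye"]
w=lambda u,v:ray(c,(u,v),T)
ct,cs=cams.get_calibration("top"),cams.get_calibration("scene")
t=lambda x,y:ray(ct,((x+.5)/4.5-.5+150,(y+.5)/4.5-.5+190))
q=lambda x,y:ray(cs,((x+.5)/3.6-.5+250,(y+.5)/3.6-.5+195))
Q={"stud":(w(281,199),t(549,203),q(175,66),90),"hub":(w(281,153),t(545,293),q(238,108),50),"post":(w(313,105),t(474,402),q(362,100),50)}
G={}
for k,(a,b,d,z) in Q.items():
    g=atz(a,z);G[k]=g;print(k,"wrist@z",g.round(1),"fix",(R.T@(g[:2]-C)).round(1),"tri",[x.round(1) if hasattr(x,'round') else x for x in tri([a,b,d])], "w+t",tri([a,b])[0].round(1))
for k in("stud","post"):
    d=R.T@(G[k]-G["hub"])[:2];print(k,np.linalg.norm(d),np.arctan2(d[1],d[0]))
d=s["tool_rot"].T@(G["stud"]-s["eef_pos"]);print("stud in tool",d.round(1),(d/25).round(2))
E
```

```text
stud wrist@z [556.4  24.8  90. ] fix [ 24.1 -58.5] tri [array([561.8,  23.1,  83.1]), np.float64(3.9)] w+t [565.2  23.7  55.6]
hub wrist@z [526.5  26.3  50. ] fix [ -5.  -65.3] tri [array([529.2,  25.3,  46.2]), np.float64(2.4)] w+t [530.4  25.6  17.5]
post wrist@z [488.9  54.5  50. ] fix [-48.8 -48.4] tri [array([488.7,  54.7,  46.8]), np.float64(0.9)] w+t [489.2  54.   52.5]
stud 29.896762433712514 0.22944811354467376
post 46.98623158006009 2.774061393540099
stud in tool [ 9.2 -1.1 87.7] [ 0.37 -0.04  3.51]
```

```bash
python3 - <<'E'
import cv2
a=cv2.imread("pics/w1.png")[90:240,220:350];cv2.imwrite("pics/w1c.png",cv2.resize(a,None,fx=4,fy=4,interpolation=cv2.INTER_CUBIC))
E
```

```text
(no output)
```

View pics/w1c.png

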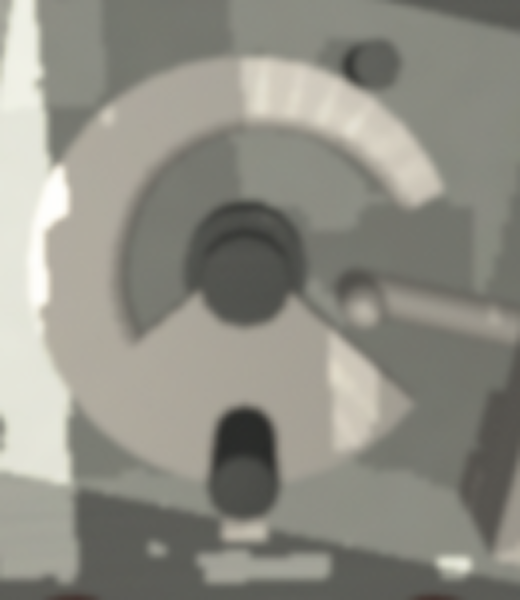

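The crop shows the stud's top is its lower end, at (245,487), or (281.1,211.6) in the full picture. The hub top is at (246,280), or (281.4,159.9). The post top is at (376,64) and the bolt head top at (362,308).

```bash
python3 - <<'E'
from h import *
import pickle
s=pickle.load(open("w1.pkl","rb"));c=cams.get_calibration("wrist")
T=np.eye(4);T[:3,:3]=s["tool_rot"];T[:3,3]=s["eef_pos"];T=T@c["hand_eye"]
w=lambda u,v:ray(c,((u+.5)/4-.5+220,(v+.5)/4-.5+90),T)
ct=cams.get_calibration("top")
t=lambda x,y:ray(ct,((x+.5)/4.5-.5+150,(y+.5)/4.5-.5+190))
Q={"stud":(w(245,487),t(549,203),90),"hub":(w(246,280),t(545,293),50),"post":(w(376,64),t(474,402),50),"bolt":(w(362,308),None,50)}
G={}
for k,(a,b,z) in Q.items():
    g=atz(a,z);G[k]=g;print(k,"wrist@z",g.round(1),"fix",(R.T@(g[:2]-C)).round(1),"w+t",b and tri([a,b])[0].round(1))
for k in("stud","post","bolt"):
    d=R.T@(G[k]-G["hub"])[:2];print(k,np.linalg.norm(d),np.arctan2(d[1],d[0]),d)
d=s["tool_rot"].T@(G["stud"]-s["eef_pos"]);print("stud in tool",d.round(1),(d/25).round(2))
E
```

```text
stud wrist@z [566.1  24.2  90. ] fix [ 33.7 -56.4] w+t [563.2  24.   99.8]
hub wrist@z [532.1  26.1  50. ] fix [  0.5 -63.9] w+t [530.6  25.9  60.9]
post wrist@z [489.5  55.   50. ] fix [-48.5 -47.8] w+t [489.8  53.7  62. ]
bolt wrist@z [539.4  50.5  50. ] fix [  0.8 -38.4] w+t None
stud 34.0721361163982 0.22261985288638764 [33.2313166  7.5226363]
post 51.54147059476859 2.822703047133026 [-48.94296228  16.15888716]
bolt 25.551657374856397 1.5574505605575388 [ 0.34099632 25.54938191]
stud in tool [-0.6 -1.2 87.7] [-0.02 -0.05  3.51]
```

All consistent: stud radius 34.1 mm, post radius 51.5 mm, bolt 25.5 mm from the axis. Predicted stop is at about 3.27 rad clockwise. The stud is 1.2 mm off in tool y and 88 mm below. I'll descend and grip.

```bash
python3 -m jog '{"jaw":[0.4,0.4,0.4,0.4,0.4,0.4,0.4,0.4,0.4],"xyz":[[0,-0.05,0.6],[0,0,0.8],[0,0,0.8],[0,0,0.8],[0,0,0.6],[0,0,0.6],[0,0,0.4],[0,0,0],[0,0,0]],"turn":[0.02,0,0,0,0,0,0,0,0]}'>/dev/null; python3 -c "from h import *;rep()"
python3 -m jog '{"jaw":[0.15,0.1,0.05,0,0,0,0,0,0,0],"xyz":[[0,0,0],[0,0,0],[0,0,0],[0,0,0],[0,0,0],[0,0,0],[0,0,0],[0,0,0],[0,0,0],[0,0,0]],"turn":[0,0,0,0,0,0,0,0,0,0]}' 40 >/dev/null; python3 -c "from h import *;rep()"
```

```text
t 11.42 fix [ 33.1 -57.1] z 62.5 theta 3.069 F fix [-0.7 -0.2] 1.0 grip 0.4 0.0 j [-0.08  0.5   1.74  0.    0.9  -1.58]
t 12.25 fix [ 34. -57.] z 63.4 theta 3.07 F fix [-0.9 -0.1] 5.7 grip 0.15 40.0 j [-0.08  0.5   1.74  0.    0.9  -1.58]
```

Gripped: opening 13 mm, 40 N. Now the first radian of turning.

```bash
cat >> h.py <<'E'
def cam(c=(0.5,-64)):
    s=rep();f=R.T@(s["eef_pos"][:2]-C)-c;a=np.arctan2(f[1],f[0]);u=f/np.linalg.norm(f);w=R.T@s["wrist_force"][:2]
    th=np.arctan2(s["tool_rot"][1,0],s["tool_rot"][0,0])-TH-np.pi
    print("angle cw %.3f r %.1f  tool cw %.3f Frad %.1f Ftan(cw) %.1f"%(-a%6.283,np.linalg.norm(f),-th%6.283,w@u,w@[u[1],-u[0]]))
E
python3 -m jog '{"jaw":[0,0,0,0,0,0,0,0,0,0],"xyz":[[0,-0.068,0],[0,-0.068,0],[0,-0.068,0],[0,-0.068,0],[0,-0.068,0],[0,-0.068,0],[0,-0.068,0],[0,-0.068,0],[0,-0.068,0],[0,-0.068,0]],"turn":[0.05,0.05,0.05,0.05,0.05,0.05,0.05,0.05,0.05,0.05]}' >/dev/null; python3 -c "from h import *;cam()"
```

```text
t 13.08 fix [ 33.5 -73.8] z 63.4 theta 2.567 F fix [-1.3  0.6] 6.5 grip 0.15 40.0 j [-0.11  0.49  1.76  0.    0.89 -1.11]
angle cw 0.287 r 34.4  tool cw 0.297 Frad -1.4 Ftan(cw) -0.2
```

Tracking well, with low forces. Continuing.

```bash
python3 -m jog '{"jaw":[0,0,0,0,0,0,0,0,0,0,0,0,0,0,0,0],"xyz":[[0,-0.068,0],[0,-0.068,0],[0,-0.068,0],[0,-0.068,0],[0,-0.068,0],[0,-0.068,0],[0,-0.068,0],[0,-0.068,0],[0,-0.068,0],[0,-0.068,0],[0,-0.068,0],[0,-0.068,0],[0,-0.068,0],[0,-0.068,0],[0,-0.068,0],[0,-0.068,0]],"turn":[0.05,0.05,0.05,0.05,0.05,0.05,0.05,0.05,0.05,0.05,0.05,0.05,0.05,0.05,0.05,0.05]}' >/dev/null; python3 -c "from h import *;cam()"
```

```text
t 14.42 fix [ 16.9 -94.3] z 63.4 theta 1.767 F fix [-1.5  2.4] 7.0 grip 0.146 40.0 j [-0.14  0.47  1.8   0.    0.87 -0.34]
angle cw 1.075 r 34.5  tool cw 1.097 Frad -2.8 Ftan(cw) 0.2
```

```bash
python3 -m jog '{"jaw":[0,0,0,0,0,0,0,0,0,0],"xyz":[[0,-0.068,0],[0,-0.068,0],[0,-0.068,0],[0,-0.068,0],[0,-0.068,0],[0,-0.068,0],[0,-0.068,0],[0,-0.068,0],[0,-0.068,0],[0,-0.068,0]],"turn":[0.05,0.05,0.05,0.05,0.05,0.05,0.05,0.05,0.05,0.05]}' >/dev/null; python3 -c "from h import *;cam()"
```

```text
t 15.25 fix [  0.8 -98.3] z 63.4 theta 1.267 F fix [-0.9  3.1] 5.8 grip 0.153 40.0 j [-0.15  0.45  1.84  0.    0.85  0.16]
angle cw 1.562 r 34.3  tool cw 1.598 Frad -3.1 Ftan(cw) 0.9
```

```bash
python3 -m jog '{"jaw":[0,0,0,0,0,0,0,0,0,0],"xyz":[[0.004,-0.068,0],[0.004,-0.068,0],[0.004,-0.068,0],[0.004,-0.068,0],[0.004,-0.068,0],[0.004,-0.068,0],[0.004,-0.068,0],[0.004,-0.068,0],[0.004,-0.068,0],[0.004,-0.068,0]],"turn":[0.05,0.05,0.05,0.05,0.05,0.05,0.05,0.05,0.05,0.05]}' >/dev/null; python3 -c "from h import *;cam()"
```

```text
t 16.08 fix [-15.1 -94.1] z 63.4 theta 0.768 F fix [-0.8 -2.5] 6.6 grip 0.151 40.0 j [-0.13  0.44  1.87 -0.    0.83  0.67]
angle cw 2.049 r 33.9  tool cw 2.097 Frad 2.6 Ftan(cw) -0.5
```

```bash
python3 -m jog '{"jaw":[0,0,0,0,0,0,0,0],"xyz":[[0.004,-0.07,0],[0.004,-0.07,0],[0.004,-0.07,0],[0.004,-0.07,0],[0.004,-0.07,0],[0.004,-0.07,0],[0.004,-0.07,0],[0.004,-0.07,0]],"turn":[0.05,0.05,0.05,0.05,0.05,0.05,0.05,0.05]}' >/dev/null; python3 -c "from h import *;cam()"
```

```text
t 16.75 fix [-25.5 -85.4] z 63.4 theta 0.368 F fix [-0.4 -6. ] 9.1 grip 0.148 40.0 j [-0.11  0.43  1.89 -0.    0.82  1.09]
angle cw 2.453 r 33.7  tool cw 2.496 Frad 4.1 Ftan(cw) -4.4
```

```bash
python3 -m jog '{"jaw":[0,0,0,0,0,0,0],"xyz":[[-0.006,-0.074,0],[-0.006,-0.074,0],[-0.006,-0.074,0],[-0.006,-0.074,0],[-0.006,-0.074,0],[-0.006,-0.074,0],[0,0,0]],"turn":[0.05,0.05,0.05,0.05,0.05,0.05,0]}' >/dev/null; python3 -c "from h import *;cam()"
```

```text
t 17.33 fix [-30.9 -75.8] z 63.4 theta 0.068 F fix [ 1.  -4.1] 5.1 grip 0.155 40.0 j [-0.09  0.43  1.89 -0.    0.82  1.41]
angle cw 2.782 r 33.6  tool cw 2.797 Frad 0.5 Ftan(cw) -4.2
```

```bash
python3 -m jog '{"jaw":[0,0,0,0,0,0,0],"xyz":[[0,-0.07,0],[0,-0.07,0],[0,-0.07,0],[0,-0.07,0],[0,-0.07,0],[0,0,0],[0,0,0]],"turn":[0.05,0.05,0.05,0.05,0.05,0,0]}' >/dev/null; python3 -c "from h import *;cam()"
```

```text
t 17.92 fix [-32.8 -67.2] z 63.4 theta -0.18 F fix [ 1.6 -3.6] 5.2 grip 0.147 40.0 j [-0.07  0.43  1.89 -0.    0.82  1.68]
angle cw 3.047 r 33.4  tool cw 3.045 Frad -1.2 Ftan(cw) -3.7
```

```bash
for i in 1 2 3; do python3 -m jog '{"jaw":[0,0,0,0,0],"xyz":[[0,-0.027,0],[0,-0.027,0],[0,-0.027,0],[0,0,0],[0,0,0]],"turn":[0.02,0.02,0.02,0,0]}' >/dev/null; python3 -c "from h import *;cam()"; done
```

```text
t 18.33 fix [-32.9 -65.6] z 63.4 theta -0.24 F fix [ 2.9 -5.9] 5.2 grip 0.152 40.0 j [-0.07  0.43  1.89 -0.    0.82  1.74]
angle cw 3.094 r 33.5  tool cw 3.104 Frad -2.6 Ftan(cw) -6.1
t 18.75 fix [-33.  -63.4] z 63.4 theta -0.3 F fix [ 2.4 -5.9] 4.9 grip 0.151 40.0 j [-0.07  0.43  1.89 -0.    0.82  1.81]
angle cw 3.159 r 33.5  tool cw 3.165 Frad -2.5 Ftan(cw) -5.9
t 19.17 fix [-32.9 -61.5] z 63.4 theta -0.36 F fix [ 2.4 -5.9] 4.7 grip 0.151 40.0 j [-0.06  0.43  1.89 -0.    0.82  1.87]
angle cw 3.216 r 33.5  tool cw 3.224 Frad -2.9 Ftan(cw) -5.7
```

```bash
for i in 1 2 3; do python3 -m jog '{"jaw":[0,0,0,0],"xyz":[[0,-0.02,0],[0,-0.02,0],[0,0,0],[0,0,0]],"turn":[0.012,0.012,0,0]}' >/dev/null; python3 -c "from h import *;cam()" | tail -1; done
```

```text
angle cw 3.241 r 33.5  tool cw 3.248 Frad -2.4 Ftan(cw) -6.5
angle cw 3.264 r 33.5  tool cw 3.272 Frad -3.3 Ftan(cw) -8.0
angle cw 3.267 r 33.5  tool cw 3.295 Frad -4.0 Ftan(cw) -11.6
```

The disc stalled at 3.267 rad, as predicted, and the force is rising: the lug is on the post. One more small press to confirm.

```bash
python3 -m jog '{"jaw":[0,0,0,0],"xyz":[[0,-0.02,0],[0,-0.02,0],[0,0,0],[0,0,0]],"turn":[0,0,0,0]}' >/dev/null; python3 -c "from h import *;cam()" | tail -1
```

```text
angle cw 3.270 r 33.5  tool cw 3.294 Frad -4.8 Ftan(cw) -15.4
```

```bash
python3 -m jog '{"jaw":[0,0,0,0.3,0.4,0.4,0.4,0.4,0.4,0.4],"xyz":[[0,0.03,0],[0,0.03,0],[0,0.02,0],[0,0,0],[0,0,0],[0,0,0],[0,0,0],[0,0,0],[0,0,0],[0,0,0]],"turn":[0,0,0,0,0,0,0,0,0,0]}' >/dev/null; python3 -c "from h import *;cam()"
python3 -m jog '{"jaw":[0.4,0.4,0.4,0.4,0.4,0.4,0.4,0.4,0.4],"xyz":[[0,0,-0.3],[0,0,-0.6],[0,0,-0.8],[0,0,-0.8],[0,0,-0.8],[0,0,-0.8],[0,0,-0.6],[0,0,0],[0,0,0]],"turn":[0,0,0,0,0,0,0,0,0]}' >/dev/null
python3 - <<'E'
from h import *
import cv2,pickle
s=rep();im=cams.snapshot("wrist");pickle.dump(s,open("w2.pkl","wb"));cv2.imwrite("pics/w2.png",cv2.resize(im[60:250,180:400],None,fx=3,fy=3,interpolation=cv2.INTER_CUBIC))
E
```

```text
t 21.33 fix [-34.4 -58.4] z 62.6 theta -0.432 F fix [0.4 0.7] -0.4 grip 0.402 0.0 j [-0.06  0.43  1.89  0.    0.82  1.95]
angle cw 3.299 r 35.4  tool cw 3.297 Frad -0.3 Ftan(cw) 0.7
t 22.08 fix [-33.7 -58.4] z 181.0 theta -0.432 F fix [-0.9 -0.1] -0.9 grip 0.401 0.0 j [-0.06  0.26  1.77  0.    1.11  1.95]
```

View pics/w2.png

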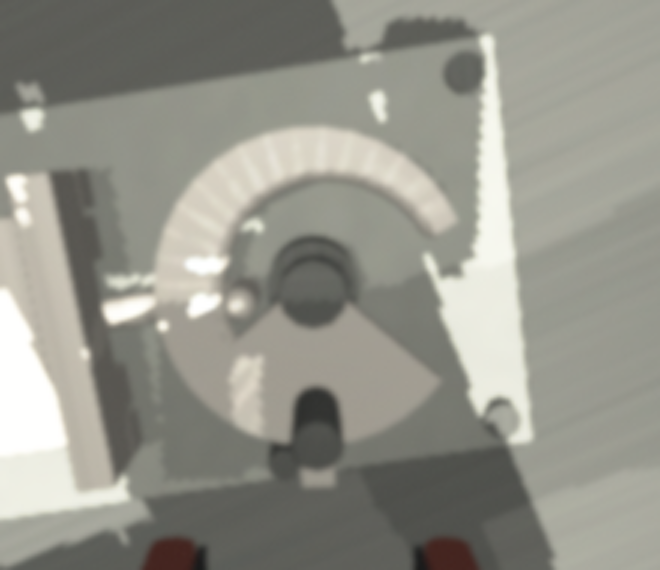

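The lug at (318,478) sits right beside the post at (285,460). The bolt head at (242,302) is about 21 mm from the hub at (313,290), so it is drawn in. The coupon is against the fence, so I'm handing in.

```bash
python3 -c "from plant import ctrl;print(ctrl.hand_in())"
```

```text
the job is handed in; nothing more can be done
None
```

The job is handed in: the coupon is clamped, with the jaw seated at about 15 N and the bolt drawn to about 21 mm from the cam axis, and the disc is turned to 3.27 rad with its lug on the stop post, pressed with an estimated 6 N; the arm stayed clear of the hammer, nozzle and copper bar, and the hand-in call returned no verdict.

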